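# Sweep the sawn-off scrap into the pan

## Task

Clear the sawing scrap off the bench: with the closed fingers, push the two red-dabbed metal offcuts along the bench top, over the sloping yellow lip and into the blue scrap pan, until each one lies wholly past the lip inside the pan. Only push them, and gently: do not pinch them or pick them up. Leave the brass bush, the white tub and the dark steel block standing where they are.

Things in the scene. Friction and masses are not known exactly. Their poses are not given: they have to be found in the camera images.
- pan: Blue scrap pan fixed to the bench, 165 x 190 mm (x, y), mouth roughly to -y. Origin under its middle at bench height; its x points from the mouth inward, z up. Yellow lip slopes up from the bench at x = -80 to the 2 mm thick floor at x = -60 mm, full width. Walls 40 mm high, 5 mm thick: sides (inner faces y = -90 and +90, from x = -60 mm), back (inner face x = +80 mm; 43 mm high). No wall at the mouth.
- offcut_square: Loose scrap piece of bright aluminium bar, 34 x 34 mm and 22 mm high, about 70 g, red dab on top. Origin at its middle (11 mm up when it lies on the bench), z up.
- offcut_hex: Loose scrap slice of dark hexagonal steel bar, 35 mm across corners, 30 mm across flats, 22 mm high, about 135 g, red dab on top. Origin at its middle (11 mm up when it lies on the bench), z up.
- bush: Finished brass bush standing loose among the offcuts, a tube 32 mm outside diameter and 40 mm high. Origin at the centre of its underside. Not to be moved. It and the two offcuts start in any order on three places, at least 85 mm apart.
- tub: White closed tub, 60 mm diameter, 50 mm high, loose, beyond the offcuts. Origin at the centre of its underside. Not to be moved.
- block: Dark steel block, 100 mm (its x) x 60 mm (its y) x 25 mm high, loose, to the right of the offcuts. Origin at the centre of its underside. Not to be moved.

How it is judged:
By the outcome, as a careful person would: the job done as asked, in the order asked, and still so for the second after the job is handed in, with the robot touching nothing.
It also fails if it takes over 72 s, if anything falls off the work surface, if the arm or the gripper's body presses on something with over 40 N, if the wrist force passes 120 N, or if a joint passes its speed limit or range.

## Robot

A 6-joint arm with a two-finger parallel gripper is mounted at the origin on the work surface. World frame = base frame: x ahead of the robot, y to its left, z up, the work surface at z = 0. Lengths are in mm, angles in degrees, forces in N, time in s.
With the tool pointing down it reaches from about 350 to 875 mm from the base axis. Payload 4.2 kg.
Tool frame: the origin (TCP) lies at the very end of the fingers, on their centre line; the grasp point (between the pads) lies 19 mm behind it; y points along the fingers, z is the direction in which the jaws open and shut, and the axes are right-handed (so a half turn about y gives the same grasp; the last joint's range is limited). The gripper opens to 85 mm and grips with 20 to 120 N. Pads are 22 mm wide; open, the fingers measure 114 mm over their backs; the gripper's body (76 mm by 85 mm) begins 54 mm behind the grasp point. The pads swing forward as they close: fully open they stand 13 mm farther back than shut.
Start: joints at [78.644, 22.042, 0.453, 0, -68.411, -14.817], TCP at [275.64, 560.911, 208.312] pointing down, gripper open.
Joint ranges: [-179.83, 179.83], [-69.29, 118.12], [-61.27, 80.66], [-181.25, 117.63], [-171.15, -9.14], [-177.46, 177.46]. Speed limits (degrees/s): [159.86, 159.86, 180, 180, 180, 180].

## Interface

Orientations are given as [roll, pitch, yaw] about the fixed x, y, z axes, in that order (R = Rz(yaw) Ry(pitch) Rx(roll)).
In Python, from bench import status, cams, robot, nets gives the robot as it stands. The module is installed in compiled form; this text tells all that it offers.
- The arm moves only by the tool send_rows, never from a script. Its argument "series" is a list of rows, each an object of numbers: "tx", "ty", "tz": the shift along the tool's x, y, z in mm; "rx", "ry", "rz": the turn, a rotation vector about the tool's x, y, z in degrees; "fingers": the closure, from -1 (fully open) to 1 (shut). A call has 1 to 8 rows; each row shifts and turns the commanded pose from where the row before left it, along the tool's axes as they then stand; what a row does not reach is not made up. A row lasts 1/8 s, in which the tool goes at most 62.5 mm and 10.7 degrees, less where a joint would pass 70% of its speed; a pose out of reach is approached as far as the arm can. A call with a gripper value outside its range is refused whole. The fingers move at their own pace and stop on an object; the grip force is fixed at half the most. Time passes only in rows, so rows that do not move let the fingers close. It gives the time, the measured TCP pose, the force and the opening at its end, in the units of the state.
- status.sense(): the state, without advancing time (a new reading comes with each control period).
- cams.read_camera(name): name is "scene" or "top" or "wrist"; returns (picture, depth): 400x640x3 uint8, red, green, blue; 400x640 float32, mm along the optical axis (not along the pixel's ray), 0 where there is no reading.
- cams.calibration(name): a dict with "fx", "fy", "cx", "cy" (pixels), "world_from_camera" (4x4, takes a point from camera to world coordinates). Camera axes: x right, y up, looking along -z (the intrinsics and any distortion apply to the point x, -y, -z); pixel columns grow to the right and rows downward; lengths in mm; the calibration is good to about 2 mm. The wrist camera is an equidistant fisheye: a pixel r from the principal point sees the ray r / f radians off the axis. A picture is of the moment at which its call begins: read the wrist's pose just before it. calibration takes no time and is no camera call; for the wrist camera it gives the pose at the moment of the call.
- robot.finish_job(): hands the job in, once; it reports no verdict.
Trained networks look in the newest picture that a camera, given by its name, has taken for a name from the list of things; names that differ only in an ending like _2 or _b are one class to them, and where a whole thing is asked for, a point or a joint stands for the part that bears it (a point fixed in the world has none). Each returns a list of dicts, best first, with "score" (0 to 1); they miss things now and then, are a little off and sometimes report something else, mostly with a low value. They report only what shows in the picture. A call takes as long as a camera call.
- nets.masks_of(camera, name): "pixels" (400x640 bool, what is visible of it) and "uv" ([column, row] in pixels, amid what is visible of it).
- nets.mark_of(camera, name): "uv" ([column, row] in pixels: a listed point, or the origin of a listed thing).
The state is a dict: "t": time; "joint_positions": joint angles; "dq": joint speeds; "effort": joint torques, N m; "position": TCP position; "orientation": TCP orientation; "force": force on the tool from outside, world axes, zero at the start; "ft_torque": the same for the moment, N m; "gripper_width": opening from 0.0 (shut) to 1.0 (fully open).
Only numpy, scipy, OpenCV 4.12 (cv2) and the standard library are available. Lean on these libraries where they do the work, as an engineer would, in place of code of your own. Each camera call takes 0.05 s, during which the arm holds its last target. There are 200 camera calls.

## Working session

There is one attempt and no reset: what is moved stays moved. The work goes in short steps, Python scripts to look and compute and a tool call to move; the robot and the scene stay as the last step left them, time stands still between calls to the robot, and variables do not carry over. Pictures are saved under pics/ and viewed, about 8 in all and at most 12, crops included, and the job is handed in when it is done.

Besides the shell and the picture viewer there is one more tool, called after "Call:" by a JSON object that holds its "op" and its "data". send_rows: Moves the arm, as the interface text tells. Its arguments: {"type":"object","properties":{"series":{"type":"array"}},"required":["series"]}

```bash
mkdir -p pics; cat > h.py <<'E'
import numpy as np, cv2
from bench import status, cams, robot, nets
def world(cam,d,mask):
    c=cams.calibration(cam); v,u=np.nonzero(mask&(d>0)); z=d[v,u]
    p=np.stack([(u-c['cx'])/c['fx']*z,-(v-c['cy'])/c['fy']*z,-z,np.ones(len(z))])
    return (np.array(c['world_from_camera'])@p)[:3].T
def look(cam,names):
    im,d=cams.read_camera(cam)
    for n in names:
        for m in nets.masks_of(cam,n)[:2]:
            if m['score']<.3: continue
            P=world(cam,d,m['pixels'])
            if len(P)<5: continue
            top=P[P[:,2]>np.percentile(P[:,2],90)-4]
            r=cv2.minAreaRect(top[:,:2].astype(np.float32))
            print(cam,n,round(m['score'],2),np.round(m['uv']),'n',len(P),'mean',top.mean(0).round(1),'rect',np.round(r[0],1),np.round(r[1],1),round(r[2],1),'all',P.min(0).round(),P.max(0).round())
    return im,d
E
python3 - <<'E'
from h import *
s=status.sense();print(s)
for c in ['top','scene']:
    im,d=look(c,['pan','offcut_square','offcut_hex','bush','tub','block'])
    cv2.imwrite(f'pics/{c}0.png',im[:,:,::-1])
E
```

```text
{'t': 0.0, 'joint_positions': array([ 7.86443883e+01,  2.20929918e+01,  3.79923939e-01, -2.94905997e-02,
       -6.84111443e+01, -1.48168699e+01]), 'dq': array([-0.10056056,  0.05903825, -0.02674255, -0.082773  ,  0.13496787,
       -0.01609326]), 'effort': array([-3.06636130e-04, -3.92289913e+01,  1.88402796e+01,  4.18643117e+00,
       -4.75489083e-03,  2.88611268e-06]), 'position': array([275.3711427 , 560.36158843, 207.19782747]), 'orientation': array([-8.98729091e+01,  5.27831494e-03,  1.53816644e+02]), 'force': array([ 0.07236943, -0.48267909, -0.31756656]), 'ft_torque': array([ 0.04893635,  0.01541871, -0.02529882]), 'gripper_width': 1.0023358438783163}
top pan 0.64 [182. 232.] n 5806 mean [561.9 317.6  35.8] rect [557.5 283.1] [147.  190.1] 78.8 all [450. 176.  -7.] [662. 372.  47.]
top offcut_square 0.62 [308. 247.] n 202 mean [520.8 -28.   23.6] rect [520.2 -27.4] [33.7 32. ] 44.1 all [499. -50.  10.] [542.  -6.  28.]
top offcut_hex 0.56 [388. 267.] n 149 mean [ 466.3 -212.8   23.7] rect [ 466.7 -212.2] [31. 29.] 37.1 all [ 451. -233.   -0.] [ 482. -197.   29.]
top offcut_h
[... 725 characters left out ...]
314. 181.] n 297 mean [523.  -24.4  23.2] rect [521.6 -24.3] [33.7 36.3] 45.7 all [501. -47.   1.] [545.  -2.  25.]
scene offcut_hex 0.79 [225. 168.] n 223 mean [ 469.4 -209.9   23. ] rect [ 469.2 -210.2] [29.3 32.6] 78.6 all [ 428. -230.    0.] [ 485. -194.   26.]
scene bush 0.59 [236. 218.] n 362 mean [ 630.8 -180.3   40.5] rect [ 629.4 -180.1] [31.2 28.8] 1.3 all [ 598. -196.    1.] [ 646. -165.   43.]
scene tub 0.73 [257. 270.] n 1130 mean [ 747.9 -134.8   50.9] rect [ 746.6 -134.1] [51.3 51.4] 68.9 all [ 720. -165.   -0.] [ 777. -106.   54.]
scene block 0.91 [150. 213.] n 1504 mean [ 587.1 -355.5   26.2] rect [ 583.8 -356.1] [ 60.6 102.7] 83.2 all [ 509. -402.   -0.] [ 638. -320.   30.]
```

View pics/top0.png

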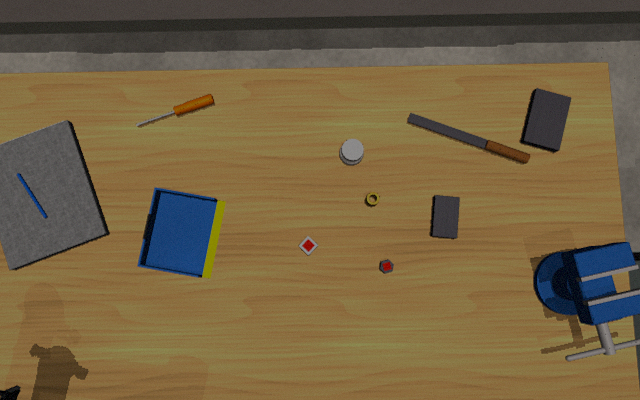

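View pics/scene0.png

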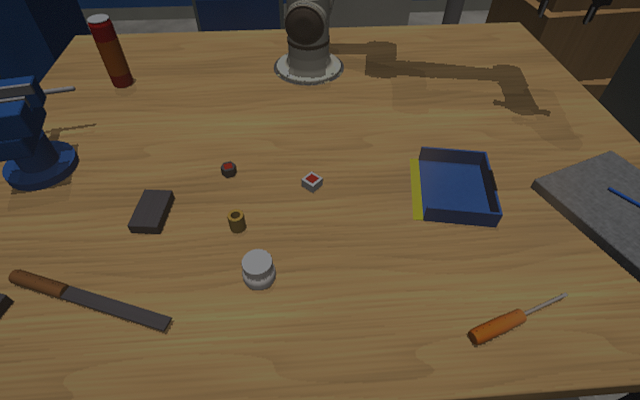

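The square is at (308,246) in the top picture, yawed about 45°. The hex is at (387,267), the bush at (372,199), and the pan mouth at the yellow strip near column 215. The network positions agree with this, except that one low-score hex hit is really the block. I plan to push along tool x, and I'll do the square first on a curved path.

```bash
cat > plan.py <<'E'
import numpy as np, json
def rows(start, wps):
    """start (x,y,z,yaw); wps list of (x,y,z,yaw,n)"""
    c=np.array(start,float); out=[]
    for *w,n in wps:
        s=c.copy()
        for k in range(1,n+1):
            t=s+(np.array(w)-s)*k/n; d=t-c; a=np.radians(c[3]); X=np.array([np.cos(a),np.sin(a)]); Z=np.array([-np.sin(a),np.cos(a)])
            r=dict(tx=round(X@d[:2],1),ty=round(-d[2],1),tz=round(Z@d[:2],1),ry=round(-d[3],2))
            # integrate what is really sent
            c[:2]+=r['tx']*X+r['tz']*Z; c[2]-=r['ty']; c[3]-=r['ry']; out.append(r)
    for i in range(0,len(out),8): print(json.dumps(out[i:i+8]))
    print('end',c.round(1))
E
python3 -c "
from plan import *
rows((275.64,560.91,208.3,153.83),[(493,-54,150,45,12)])"
```

```text
[{"tx": -38.9, "ty": 4.9, "tz": 38.0, "ry": 9.07}, {"tx": -44.3, "ty": 4.8, "tz": 31.4, "ry": 9.07}, {"tx": -48.8, "ty": 4.9, "tz": 24.0, "ry": 9.07}, {"tx": -51.9, "ty": 4.8, "tz": 16.1, "ry": 9.07}, {"tx": -53.8, "ty": 4.9, "tz": 7.6, "ry": 9.07}, {"tx": -54.4, "ty": 4.8, "tz": -0.9, "ry": 9.07}, {"tx": -53.5, "ty": 4.9, "tz": -9.5, "ry": 9.06}, {"tx": -51.3, "ty": 4.9, "tz": -17.8, "ry": 9.07}]
[{"tx": -47.9, "ty": 4.8, "tz": -25.7, "ry": 9.07}, {"tx": -43.3, "ty": 4.9, "tz": -32.9, "ry": 9.07}, {"tx": -37.5, "ty": 4.8, "tz": -39.3, "ry": 9.07}, {"tx": -30.9, "ty": 4.9, "tz": -44.7, "ry": 9.07}]
end [492.9 -54.  150.   45. ]
```

Call:
{"op": "send_rows", "data": {"series": [{"tx": -38.9,"ty": 4.9,"tz": 38.0,"ry": 9.07,"fingers": 1},{"tx": -44.3,"ty": 4.8,"tz": 31.4,"ry": 9.07,"fingers": 1},{"tx": -48.8,"ty": 4.9,"tz": 24.0,"ry": 9.07,"fingers": 1},{"tx": -51.9,"ty": 4.8,"tz": 16.1,"ry": 9.07,"fingers": 1},{"tx": -53.8,"ty": 4.9,"tz": 7.6,"ry": 9.07,"fingers": 1},{"tx": -54.4,"ty": 4.8,"tz": -0.9,"ry": 9.07,"fingers": 1},{"tx": -53.5,"ty": 4.9,"tz": -9.5,"ry": 9.06,"fingers": 1},{"tx": -51.3,"ty": 4.9,"tz": -17.8,"ry": 9.07,"fingers": 1}]}}

```text
invalid input at $.series[0]: expected keys tx, ty, tz, rx, ry, rz, fingers
```

Call:
{"op": "send_rows", "data": {"series": [{"tx": -47.9,"ty": 4.8,"tz": -25.7,"ry": 9.07,"fingers": 1},{"tx": -43.3,"ty": 4.9,"tz": -32.9,"ry": 9.07,"fingers": 1},{"tx": -37.5,"ty": 4.8,"tz": -39.3,"ry": 9.07,"fingers": 1},{"tx": -30.9,"ty": 4.9,"tz": -44.7,"ry": 9.07,"fingers": 1},{"tx": 0,"fingers": 1},{"tx": 0,"fingers": 1}]}}

```text
invalid input at $.series[0]: expected keys tx, ty, tz, rx, ry, rz, fingers
```

All keys are needed.

Call:
{"op": "send_rows", "data": {"series": [{"tx": -38.9,"ty": 4.9,"tz": 38.0,"rx": 0,"rz": 0,"ry": 9.07,"fingers": 1},{"tx": -44.3,"ty": 4.8,"tz": 31.4,"rx": 0,"rz": 0,"ry": 9.07,"fingers": 1},{"tx": -48.8,"ty": 4.9,"tz": 24.0,"rx": 0,"rz": 0,"ry": 9.07,"fingers": 1},{"tx": -51.9,"ty": 4.8,"tz": 16.1,"rx": 0,"rz": 0,"ry": 9.07,"fingers": 1},{"tx": -53.8,"ty": 4.9,"tz": 7.6,"rx": 0,"rz": 0,"ry": 9.07,"fingers": 1},{"tx": -54.4,"ty": 4.8,"tz": -0.9,"rx": 0,"rz": 0,"ry": 9.07,"fingers": 1},{"tx": -53.5,"ty": 4.9,"tz": -9.5,"rx": 0,"rz": 0,"ry": 9.06,"fingers": 1},{"tx": -51.3,"ty": 4.9,"tz": -17.8,"rx": 0,"rz": 0,"ry": 9.07,"fingers": 1}]}}

```text
t: 1.7
position: [421.0, 149.4, 169.7]
orientation: [-90.1, -0.0, 81.0]
force: [1.6, 0.9, 0.8]
gripper_width: 0.001
```

Call:
{"op": "send_rows", "data": {"series": [{"tx": -47.9,"ty": 4.8,"tz": -25.7,"rx": 0,"rz": 0,"ry": 9.07,"fingers": 1},{"tx": -43.3,"ty": 4.9,"tz": -32.9,"rx": 0,"rz": 0,"ry": 9.07,"fingers": 1},{"tx": -37.5,"ty": 4.8,"tz": -39.3,"rx": 0,"rz": 0,"ry": 9.07,"fingers": 1},{"tx": -30.9,"ty": 4.9,"tz": -44.7,"rx": 0,"rz": 0,"ry": 9.07,"fingers": 1},{"tx": 0,"ty": 0,"tz": 0,"rx": 0,"ry": 0,"rz": 0,"fingers": 1},{"tx": 0,"ty": 0,"tz": 0,"rx": 0,"ry": 0,"rz": 0,"fingers": 1}]}}

```text
t: 2.45
position: [492.8, -54.1, 150.0]
orientation: [-90.0, 0.0, 45.0]
force: [-0.1, 0.1, 0.1]
gripper_width: -0.003
```

```bash
python3 - <<'E'
from h import *
s=status.sense();print(s['t'],s['position'],s['orientation'],s['gripper_width'],s['joint_positions'].round(1))
c=cams.calibration('wrist');print({k:np.round(v,2) for k,v in c.items()})
im,d=cams.read_camera('wrist')
T=np.array(c['world_from_camera'])
def fish(mask):
    v,u=np.nonzero(mask&(d>0)); z=d[v,u]; x=(u-c['cx'])/c['fx'];y=(v-c['cy'])/c['fy'];r=np.hypot(x,y)+1e-9
    t=np.tan(r)/r; return (T@np.stack([x*t*z,-y*t*z,-z,np.ones(len(z))]))[:3].T
for n in ['offcut_square','offcut_hex','bush']:
    for m in nets.masks_of('wrist',n)[:1]:
        P=fish(m['pixels']); top=P[abs(P[:,2]-np.percentile(P[:,2],90))<3]; r=cv2.minAreaRect(top[:,:2].astype(np.float32))
        print(n,m['score'],m['uv'],top.mean(0).round(1),np.round(r[0],1),np.round(r[1],1),r[2])
cv2.imwrite('pics/w0.png',im[:,:,::-1])
E
```

```text
2.45 [492.78383916 -54.14741172 149.98688701] [-8.99905882e+01  7.87894777e-04  4.49827334e+01] -0.002680558090854365 [ 12.5  12.6 -22.3  -0.  -55.1 -57.5]
{'fx': np.float64(309.71), 'fy': np.float64(309.71), 'cx': np.float64(321.54), 'cy': np.float64(199.31), 'world_from_camera': array([[-7.1000e-01, -6.8000e-01, -1.8000e-01,  4.4645e+02],
       [ 7.1000e-01, -6.8000e-01, -1.8000e-01, -1.0018e+02],
       [ 0.0000e+00, -2.6000e-01,  9.7000e-01,  3.1522e+02],
       [ 0.0000e+00,  0.0000e+00,  0.0000e+00,  1.0000e+00]])}
offcut_square 0.66 [321.5, 218.9] [518.2 -27.   21.6] [520.3 -25.2] [31.2 32.7] 44.33714294433594
offcut_hex 0.77 [228.2, 61.2] [ 468.4 -209.4   21.7] [ 468.4 -209.6] [30.  32.7] 17.680009841918945
bush 0.61 [147.4, 194.7] [ 628.7 -179.8   39.3] [ 629.1 -180.1] [30.7 31. ] 68.55644226074219
```

View pics/w0.png

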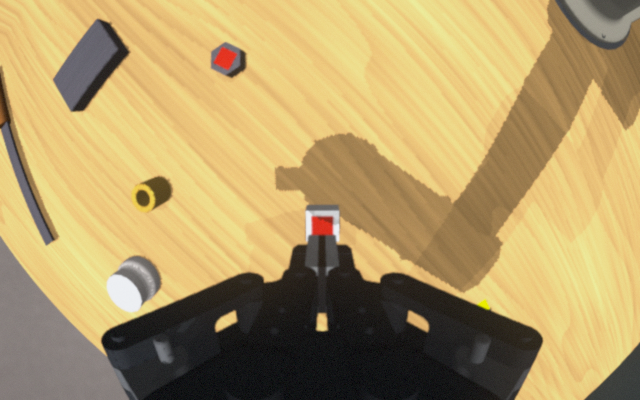

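The wrist view shows the square at (321,219), aligned with the tool, and the hex at (228,60). The measurement agrees: square (520.5, -25.5) at 44–45°. I'll descend behind it and push along an arc.

```bash
python3 - <<'E'
from plan import *
def tcp(sx,sy,th): a=np.radians(th); return (sx-28*np.cos(a),sy-28*np.sin(a),8,th)
w=[(493,-54,60,45,2),(493,-54,8,45,3),(493+6.4,-54+6.4,8,45,2)]
print(tcp(521,-25.5,45))
R=100;
for th in range(50,81,5):
    a=np.radians(th);b=np.pi/4
    sx=521+R*(np.sin(a)-np.sin(b)); sy=-25.5-R*(np.cos(a)-np.cos(b)); w.append((*tcp(sx,sy,th),1))
rows((492.9,-54,150,45),w); print(sx,sy)
E
```

```text
(np.float64(501.2010101267767), np.float64(-45.29898987322333), 8, 45)
[{"tx": 0.0, "ty": 45.0, "tz": -0.0, "ry": -0.0}, {"tx": 0.1, "ty": 45.0, "tz": -0.1, "ry": -0.0}, {"tx": -0.0, "ty": 17.3, "tz": 0.0, "ry": -0.0}, {"tx": -0.0, "ty": 17.4, "tz": 0.0, "ry": -0.0}, {"tx": -0.0, "ty": 17.3, "tz": 0.0, "ry": -0.0}, {"tx": 4.5, "ty": 0.0, "tz": 0.0, "ry": -0.0}, {"tx": 4.5, "ty": 0.0, "tz": 0.0, "ry": -0.0}, {"tx": 11.7, "ty": 0.0, "tz": -1.7, "ry": -5.0}]
[{"tx": 8.9, "ty": 0.0, "tz": -2.0, "ry": -5.0}, {"tx": 8.8, "ty": 0.0, "tz": -2.1, "ry": -5.0}, {"tx": 8.8, "ty": 0.0, "tz": -2.1, "ry": -5.0}, {"tx": 8.8, "ty": 0.0, "tz": -2.0, "ry": -5.0}, {"tx": 8.9, "ty": 0.0, "tz": -2.1, "ry": -5.0}, {"tx": 8.8, "ty": 0.0, "tz": -2.0, "ry": -5.0}]
end [5.439e+02 3.000e-01 8.000e+00 8.000e+01]
548.770097182566 27.84586035196172
```

Call:
{"op": "send_rows", "data": {"series": [{"tx": 0,"ty": 45,"tz": 0,"rx": 0,"ry": 0,"rz": 0,"fingers": 1},{"tx": 0,"ty": 45,"tz": 0,"rx": 0,"ry": 0,"rz": 0,"fingers": 1},{"tx": 0,"ty": 20,"tz": 0,"rx": 0,"ry": 0,"rz": 0,"fingers": 1},{"tx": 0,"ty": 20,"tz": 0,"rx": 0,"ry": 0,"rz": 0,"fingers": 1},{"tx": 0,"ty": 12,"tz": 0,"rx": 0,"ry": 0,"rz": 0,"fingers": 1},{"tx": 4.5,"ty": 0,"tz": 0,"rx": 0,"ry": 0,"rz": 0,"fingers": 1},{"tx": 4.5,"ty": 0,"tz": 0,"rx": 0,"ry": 0,"rz": 0,"fingers": 1},{"tx": 3,"ty": 0,"tz": 0,"rx": 0,"ry": 0,"rz": 0,"fingers": 1}]}}

```text
t: 3.65
position: [502.5, -45.0, 8.9]
orientation: [-90.1, -0.1, 45.0]
force: [-0.6, -0.5, 0.3]
gripper_width: -0.004
```

Call:
{"op": "send_rows", "data": {"series": [{"tx": 8.7,"ty": 0,"tz": -1.7,"rx": 0,"ry": -5,"rz": 0,"fingers": 1},{"tx": 8.8,"ty": 0,"tz": -2,"rx": 0,"ry": -5,"rz": 0,"fingers": 1},{"tx": 8.8,"ty": 0,"tz": -2.1,"rx": 0,"ry": -5,"rz": 0,"fingers": 1},{"tx": 8.8,"ty": 0,"tz": -2.1,"rx": 0,"ry": -5,"rz": 0,"fingers": 1},{"tx": 8.8,"ty": 0,"tz": -2,"rx": 0,"ry": -5,"rz": 0,"fingers": 1},{"tx": 8.8,"ty": 0,"tz": -2.1,"rx": 0,"ry": -5,"rz": 0,"fingers": 1},{"tx": 8.8,"ty": 0,"tz": -2,"rx": 0,"ry": -5,"rz": 0,"fingers": 1}]}}

```text
t: 4.53
position: [544.3, 0.5, 8.6]
orientation: [-90.1, -0.0, 80.2]
force: [0.2, -1.3, -0.9]
gripper_width: 0.0
```

```bash
python3 - <<'E'
from h import *
s=status.sense();print(s['t'],s['position'],s['orientation'],s['force'])
look('top',['offcut_square']);look('scene',['offcut_square'])
E
```

```text
4.525 [5.44305215e+02 5.24885663e-01 8.62870415e+00] [-9.00660966e+01 -3.12605100e-02  8.01581083e+01] [ 0.21223704 -1.28225668 -0.9010896 ]
scene offcut_square 0.49 [313. 181.] n 241 mean [523.1 -26.4  23.2] rect [522.3 -25.3] [35.1 32.6] 45.6 all [488. -47.   1.] [545. -10.  27.]
```

```bash
python3 - <<'E'
from h import *
a,_=look('scene',['offcut_square']); b,_=look('top',['offcut_square'])
o=np.vstack([cv2.resize(a[100:300,150:450],(600,400)),cv2.resize(b[190:290,250:400],(600,400))[:200]])
cv2.imwrite('pics/c1.png',o[:,:,::-1])
E
```

```text
scene offcut_square 0.72 [313. 180.] n 239 mean [523.  -26.4  23. ] rect [521.3 -24.7] [35. 36.] 44.3 all [500. -44.   5.] [544.  -9.  26.]
```

View pics/c1.png

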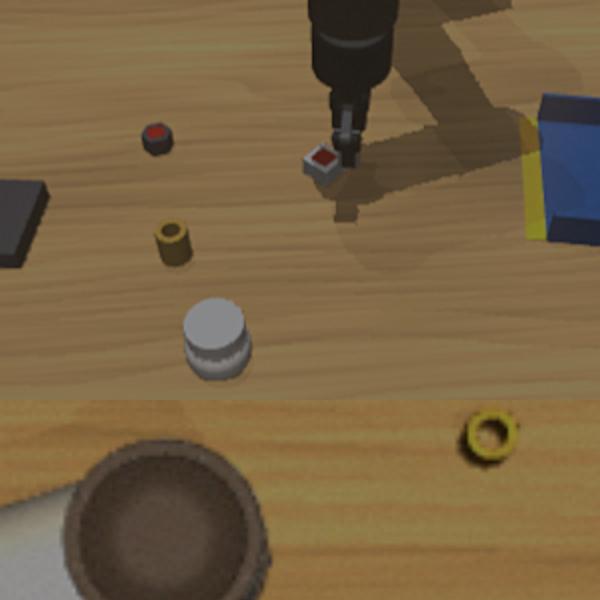

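The picture shows the square still at scene (313,180), with the finger beside it to the right. That doesn't fit the reported pose, so I'll measure where the fingertip really is.

```bash
python3 - <<'E'
from h import *
s=status.sense();print(s['t'],s['position'],s['orientation'],s['joint_positions'].round(1))
im,d=cams.read_camera('scene')
m=np.zeros(d.shape,bool); m[130:200,290:350]=1
P=world('scene',d,m)
for lo,hi in [(5,15),(15,20),(27,40),(40,60),(60,80)]:
    q=P[(P[:,2]>lo)&(P[:,2]<hi)]
    if len(q): print(lo,hi,len(q),q.min(0).round(),q.max(0).round(),np.median(q,0).round())
c=cams.calibration('wrist');im,d=cams.read_camera('wrist')
cv2.imwrite('pics/w1.png',im[:,:,::-1])
E
```

```text
4.925 [ 5.43474208e+02 -1.71444762e-01  8.09339890e+00] [-8.99961330e+01  8.73732745e-04  7.99408517e+01] [ 17.1  27.5 -24.7  -0.  -37.9 -27.1]
5 15 62 [521. -47.   5.] [545.  -7.  15.] [534. -27.  10.]
15 20 29 [521. -46.  15.] [544. -12.  20.] [535. -30.  18.]
27 40 17 [545. -11.  30.] [553.  10.  40.] [550.   1.  35.]
40 60 64 [545. -11.  41.] [558.   9.  60.] [554.  -2.  49.]
60 80 14 [553.  -8.  61.] [573.  10.  80.] [556.  -2.  62.]
```

View pics/w1.png

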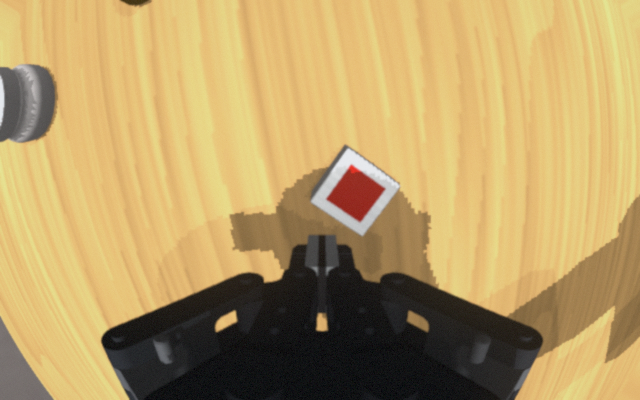

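```bash
python3 - <<'E'
from h import *
im,d=cams.read_camera('scene')
m=np.ones(d.shape,bool); 
c=cams.calibration('scene'); T=np.linalg.inv(np.array(c['world_from_camera']))
for z in (0,8,20,28,40):
    q=T@[543.6,0,z,1]; print(z,'px',c['cx']+c['fx']*q[0]/-q[2], c['cy']-c['fy']*q[1]/-q[2])
for v in range(160,196,2):
    mm=np.zeros(d.shape,bool); mm[v,318:336:3]=1
    print(v,[tuple(int(t) for t in p) for p in world('scene',d,mm)])
cv2.imwrite('pics/c2.png',cv2.resize(im[130:210,270:370],(800,600),interpolation=cv2.INTER_CUBIC)[:,:,::-1])
E
```

```text
0 px 323.8437218184966 192.04950548043297
8 px 323.91124840127316 189.50279241591463
20 px 324.0142861418129 185.61680338490817
28 px 324.08417155931767 182.98112868524413
40 px 324.1908403713427 178.95819658960284
160 [(554, -14, 104), (587, -11, 132), (587, -6, 132), (571, 1, 118), (556, 9, 104), (443, 30, 2)]
162 [(555, -14, 99), (590, -11, 130), (591, -6, 131), (559, 2, 102), (560, 8, 102), (450, 29, 2)]
164 [(582, -16, 119), (594, -12, 129), (592, -6, 127), (558, 3, 95), (560, 8, 97), (456, 29, 1)]
166 [(597, -17, 127), (596, -12, 126), (596, -6, 125), (597, -1, 126), (555, 9, 87), (463, 28, 1)]
168 [(599, -18, 124), (599, -12, 124), (601, -7, 125), (600, -1, 124), (553, 10, 79), (471, 27, 2)]
170 [(599, -18, 119), (601, -12, 120), (603, -7, 122), (604, -1, 123), (550, 10, 71), (474, 27, 0)]
172 [(595, -17, 110), (598, -12, 112), (601, -6, 114), (603, -1, 116), (569, 8, 83), (484, 26, 2)]
174 [(578, -16, 88), (573, -9, 83), (574, -3, 84), (587, 0, 96), (488, 18, 1), (490, 25, 2)]
176 [(516, -10, 23), (552, -7, 58), (555, -1, 60), (557, 4, 62), (496, 18, 1), (494, 25, 0)]
178 [(522, -11, 23), (554, -7, 54), (555, -1, 54), (555, 4, 54), (501, 17, 0), (503, 24, 2)]
180 [(530, -11, 24), (553, -7, 47), (551, -1, 44), (556, 4, 49), (508, 16, 1), (507, 23, 0)]
182 [(530, -11, 19), (554, -7, 41), (555, -1, 42), (554, 4, 41), (515, 16, 2), (516, 22, 2)]
184 [(532, -12, 14), (524, -4, 6), (520, 2, 1), (520, 9, 1), (519, 15, 0), (522, 22, 1)]
186 [(531, -11, 7), (528, -4, 3), (527, 1, 2), (525, 8, 0), (527, 15, 1), (526, 21, 0)]
188 [(531, -11, 1), (532, -5, 2), (531, 1, 0), (533, 7, 1), (533, 14, 1), (535, 20, 2)]
190 [(536, -12, 0), (538, -5, 1), (535, 1, -2), (538, 7, 1), (537, 14, 0), (538, 20, 0)]
192 [(543, -12, 1), (543, -6, 0), (545, 0, 2), (544, 6, 0), (547, 13, 3), (545, 19, 0)]
194 [(550, -13, 1), (549, -6, 0), (550, 0, 0), (550, 6, 0), (551, 12, 1), (551, 19, 1)]
```

View pics/c2.png

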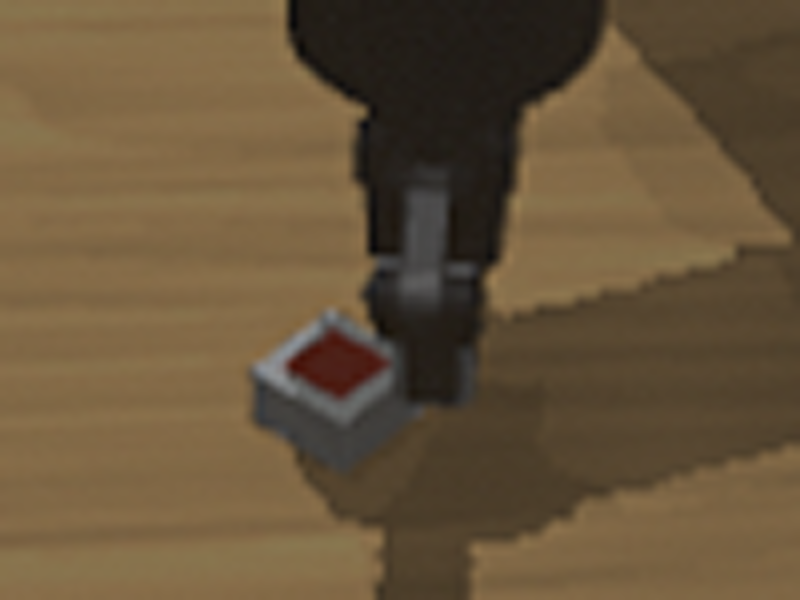

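The closeup and depth agree: the fingertip ends at z ≈ 37 while the reported TCP z is 8. The finger passed over the square without touching it. The real tip is about 29 mm shorter than stated, so I'll go back behind the square and lower in checked steps.

```bash
python3 - <<'E'
from plan import *
rows((543.6,0,8,80),[(543.6,0,16,80,1),(491,-55,16,45,4),(491,-55,-6,45,2)])
E
```

```text
[{"tx": 0.0, "ty": -8.0, "tz": 0.0, "ry": -0.0}, {"tx": -15.8, "ty": -0.0, "tz": 10.6, "ry": 8.75}, {"tx": -17.3, "ty": -0.0, "tz": 8.0, "ry": 8.75}, {"tx": -18.2, "ty": -0.0, "tz": 5.3, "ry": 8.75}, {"tx": -18.9, "ty": -0.0, "tz": 2.5, "ry": 8.75}, {"tx": 0.0, "ty": 11.0, "tz": -0.0, "ry": -0.0}, {"tx": 0.0, "ty": 11.0, "tz": -0.0, "ry": -0.0}]
end [491. -55.  -6.  45.]
```

Call:
{"op": "send_rows", "data": {"series": [{"tx": 0,"ty": -8,"tz": 0,"rx": 0,"ry": 0,"rz": 0,"fingers": 1},{"tx": -15.8,"ty": 0,"tz": 10.6,"rx": 0,"ry": 8.75,"rz": 0,"fingers": 1},{"tx": -17.3,"ty": 0,"tz": 8,"rx": 0,"ry": 8.75,"rz": 0,"fingers": 1},{"tx": -18.2,"ty": 0,"tz": 5.3,"rx": 0,"ry": 8.75,"rz": 0,"fingers": 1},{"tx": -18.9,"ty": 0,"tz": 2.5,"rx": 0,"ry": 8.75,"rz": 0,"fingers": 1},{"tx": 0,"ty": 8,"tz": 0,"rx": 0,"ry": 0,"rz": 0,"fingers": 1},{"tx": 0,"ty": 3,"tz": 0,"rx": 0,"ry": 0,"rz": 0,"fingers": 1},{"tx": 0,"ty": 3,"tz": 0,"rx": 0,"ry": 0,"rz": 0,"fingers": 1}]}}

```text
t: 6.08
position: [491.7, -54.5, 1.8]
orientation: [-90.0, -0.0, 45.1]
force: [0.1, 0.4, 0.3]
gripper_width: -0.001
```

```bash
cat > tip.py <<'E'
from h import *
def tip(x0,y0):
    s=status.sense(); im,d=cams.read_camera('scene'); P=world('scene',d,np.ones(d.shape,bool)).reshape(-1,3)
    q=P[(abs(P[:,0]-x0)<22)&(abs(P[:,1]-y0)<18)&(P[:,2]>5)&(P[:,2]<60)]
    print(s['position'].round(1),s['force'].round(1),'n',len(q), 'z low pct',np.percentile(q[:,2],[0,2,5,10,20]).round(1) if len(q) else '', 'x,y of low', q[np.argsort(q[:,2])[:5]].round(0).tolist() if len(q) else '')
    return im
E
python3 - <<'E'
from tip import *
tip(491,-55)
E
```

```text
[491.7 -54.5   1.8] [0.1 0.4 0.3] n 118 z low pct [26.3 29.8 32.3 33.9 37.4] x,y of low [[497.0, -56.0, 26.0], [499.0, -54.0, 28.0], [498.0, -47.0, 30.0], [493.0, -42.0, 30.0], [503.0, -52.0, 31.0]]
```

Call:
{"op": "send_rows", "data": {"series": [{"tx": 0,"ty": 4,"tz": 0,"rx": 0,"ry": 0,"rz": 0,"fingers": 1},{"tx": 0,"ty": 4,"tz": 0,"rx": 0,"ry": 0,"rz": 0,"fingers": 1},{"tx": 0,"ty": 4,"tz": 0,"rx": 0,"ry": 0,"rz": 0,"fingers": 1}]}}

```text
t: 6.5
position: [491.1, -54.8, -10.3]
orientation: [-90.0, 0.0, 45.0]
force: [0.4, 0.7, 0.3]
gripper_width: -0.004
```

Call:
{"op": "send_rows", "data": {"series": [{"tx": 0,"ty": 3,"tz": 0,"rx": 0,"ry": 0,"rz": 0,"fingers": 1},{"tx": 0,"ty": 2,"tz": 0,"rx": 0,"ry": 0,"rz": 0,"fingers": 1},{"tx": 0,"ty": 0,"tz": 0,"rx": 0,"ry": 0,"rz": 0,"fingers": 1}]}}

```text
t: 6.88
position: [490.9, -54.9, -15.1]
orientation: [-90.0, 0.0, 45.0]
force: [-0.6, -0.2, 0.6]
gripper_width: -0.001
```

```bash
python3 - <<'E'
from tip import *
tip(491,-55)
im,d=cams.read_camera('wrist'); s,_=cams.read_camera('scene')
cv2.imwrite('pics/c3.png',np.hstack([cv2.resize(im[130:280,240:400],(400,375)),cv2.resize(s[130:210,265:345],(375,375),interpolation=cv2.INTER_CUBIC)])[:,:,::-1])
E
```

```text
[490.9 -54.9 -15.1] [-0.6 -0.2  0.6] n 175 z low pct [ 9.6 13.6 15.3 18.6 22.7] x,y of low [[499.0, -54.0, 10.0], [501.0, -52.0, 11.0], [499.0, -56.0, 13.0], [500.0, -50.0, 13.0], [498.0, -47.0, 14.0]]
```

View pics/c3.png

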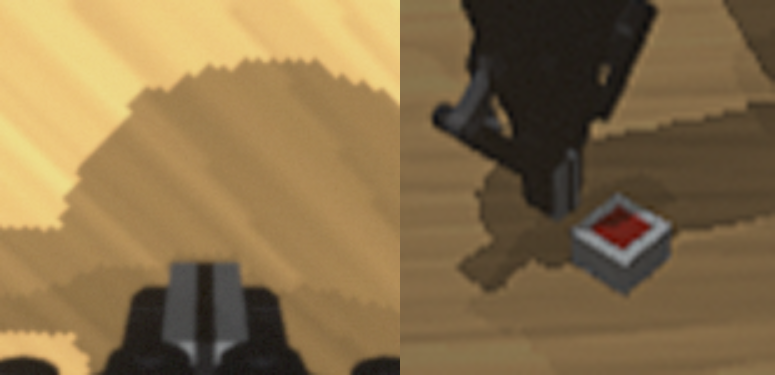

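The closeup shows the real tip just off the bench at z ≈ 12, behind the square, with no contact force. I'll check the knuckle height for clearance over the pan walls and plan the push.

```bash
python3 - <<'E'
from tip import *
from plan import *
s=status.sense(); p=s['position']
im,d=cams.read_camera('scene'); m=np.zeros(d.shape,bool); m[60:200,240:400]=1
P=world('scene',d,m); a=np.radians(45); X=np.array([np.cos(a),np.sin(a)]);Z=np.array([-np.sin(a),np.cos(a)])
u=(P[:,:2]-p[:2])@X; w=(P[:,:2]-p[:2])@Z
for lo,hi in [(-80,-60),(-60,-40),(-40,-25),(-25,25),(25,40),(40,60),(60,80)]:
    k=(w>lo)&(w<hi)&(abs(u)<60)&(P[:,2]>27)&(P[:,2]<130)
    if k.sum(): print(lo,hi,k.sum(),np.percentile(P[k,2],[0,3,10]).round())
D=28
def tcp(sx,sy,th): a=np.radians(th); return (sx-D*np.cos(a),sy-D*np.sin(a),-17,th)
w=[(*tcp(521-8,-25.5-8,45),2),(*tcp(521,-25.5,45),1)]
R=100
for th in range(50,81,5):
    a=np.radians(th);b=np.pi/4
    sx=521+R*(np.sin(a)-np.sin(b)); sy=-25.5-R*(np.cos(a)-np.cos(b)); w.append((*tcp(sx,sy,th),1))
rows((p[0],p[1],-15,45),w); print(sx,sy)
E
```

```text
-80 -60 14 [96. 96. 97.]
-60 -40 157 [74. 81. 87.]
-40 -25 149 [55. 60. 68.]
-25 25 515 [27. 30. 39.]
25 40 55 [58. 60. 62.]
40 60 97 [67. 75. 82.]
60 80 2 [101. 101. 101.]
[{"tx": 1.3, "ty": 1.0, "tz": -0.2, "ry": -0.0}, {"tx": 1.3, "ty": 1.0, "tz": -0.1, "ry": -0.0}, {"tx": 11.3, "ty": -0.0, "tz": -0.0, "ry": -0.0}, {"tx": 8.8, "ty": -0.0, "tz": -2.1, "ry": -5.0}, {"tx": 8.8, "ty": -0.0, "tz": -2.0, "ry": -5.0}, {"tx": 8.9, "ty": -0.0, "tz": -2.1, "ry": -5.0}, {"tx": 8.8, "ty": -0.0, "tz": -2.1, "ry": -5.0}, {"tx": 8.8, "ty": -0.0, "tz": -2.0, "ry": -5.0}]
[{"tx": 8.8, "ty": -0.0, "tz": -2.1, "ry": -5.0}, {"tx": 8.8, "ty": -0.0, "tz": -2.0, "ry": -5.0}]
end [ 5.439e+02  2.000e-01 -1.700e+01  8.000e+01]
548.770097182566 27.84586035196172
```

Call:
{"op": "send_rows", "data": {"series": [{"tx": 4,"ty": 1,"tz": -0.3,"rx": 0,"ry": 0,"rz": 0,"fingers": 1},{"tx": 5,"ty": 1,"tz": 0,"rx": 0,"ry": 0,"rz": 0,"fingers": 1},{"tx": 5,"ty": 0,"tz": 0,"rx": 0,"ry": 0,"rz": 0,"fingers": 1},{"tx": 8.8,"ty": 0,"tz": -2,"rx": 0,"ry": -5,"rz": 0,"fingers": 1},{"tx": 8.8,"ty": 0,"tz": -2,"rx": 0,"ry": -5,"rz": 0,"fingers": 1},{"tx": 8.8,"ty": 0,"tz": -2.1,"rx": 0,"ry": -5,"rz": 0,"fingers": 1},{"tx": 8.8,"ty": 0,"tz": -2.1,"rx": 0,"ry": -5,"rz": 0,"fingers": 1}]}}

```text
t: 7.95
position: [529.2, -22.0, -17.1]
orientation: [-90.0, 0.0, 65.2]
force: [-0.0, 0.6, 0.2]
gripper_width: -0.003
```

Call:
{"op": "send_rows", "data": {"series": [{"tx": 8.8,"ty": 0,"tz": -2,"rx": 0,"ry": -5,"rz": 0,"fingers": 1},{"tx": 8.8,"ty": 0,"tz": -2.1,"rx": 0,"ry": -5,"rz": 0,"fingers": 1},{"tx": 8.8,"ty": 0,"tz": -2,"rx": 0,"ry": -5,"rz": 0,"fingers": 1},{"tx": 8.8,"ty": 0,"tz": 0,"rx": 0,"ry": 0,"rz": 0,"fingers": 1},{"tx": 0,"ty": 0,"tz": 0,"rx": 0,"ry": 0,"rz": 0,"fingers": 1}]}}

```text
t: 8.57
position: [545.4, 9.6, -17.0]
orientation: [-90.0, -0.0, 80.0]
force: [0.1, -0.2, 0.3]
gripper_width: 0.004
```

```bash
python3 - <<'E'
from tip import *
s=status.sense();print(s['t'],s['position'].round(1),s['orientation'].round(1),s['force'].round(1))
look('scene',['offcut_square','offcut_hex'])
E
```

```text
8.575 [545.4   9.6 -17. ] [-90.  -0.  80.] [ 0.1 -0.2  0.3]
scene offcut_square 0.83 [345. 189.] n 245 mean [551.7  38.6  23.1] rect [550.5  38.3] [32.2 37.1] 76.7 all [533.  22.   5.] [571.  57.  26.]
scene offcut_hex 0.58 [226. 169.] n 209 mean [ 469.5 -210.1   23.1] rect [ 467.9 -210. ] [30.  32.7] 73.1 all [ 426. -232.   -0.] [ 486. -194.   26.]
```

Call:
{"op": "send_rows", "data": {"series": [{"tx": 9,"ty": 0,"tz": -0.9,"rx": 0,"ry": -2,"rz": 0,"fingers": 1},{"tx": 12,"ty": 0,"tz": 0,"rx": 0,"ry": 0,"rz": 0,"fingers": 1},{"tx": 12,"ty": 0,"tz": 0,"rx": 0,"ry": 0,"rz": 0,"fingers": 1},{"tx": 12,"ty": 0,"tz": 0,"rx": 0,"ry": 0,"rz": 0,"fingers": 1},{"tx": 12,"ty": 0,"tz": 0,"rx": 0,"ry": 0,"rz": 0,"fingers": 1},{"tx": 12,"ty": 0,"tz": 0,"rx": 0,"ry": 0,"rz": 0,"fingers": 1},{"tx": 12,"ty": 0,"tz": 0,"rx": 0,"ry": 0,"rz": 0,"fingers": 1},{"tx": 12,"ty": 0,"tz": 0,"rx": 0,"ry": 0,"rz": 0,"fingers": 1}]}}

```text
t: 9.72
position: [559.5, 101.7, -17.0]
orientation: [-90.0, 0.0, 82.0]
force: [0.5, 0.2, 0.3]
gripper_width: 0.002
```

Call:
{"op": "send_rows", "data": {"series": [{"tx": 12,"ty": 0,"tz": 0,"rx": 0,"ry": 0,"rz": 0,"fingers": 1},{"tx": 12,"ty": 0,"tz": 0,"rx": 0,"ry": 0,"rz": 0,"fingers": 1},{"tx": 8,"ty": 0,"tz": 0,"rx": 0,"ry": 0,"rz": 0,"fingers": 1}]}}

```text
t: 10.1
position: [564.0, 133.4, -17.0]
orientation: [-90.0, -0.0, 82.0]
force: [-0.2, -1.3, 0.8]
gripper_width: -0.005
```

```bash
python3 - <<'E'
from tip import *
s=status.sense();print(s['t'],s['position'].round(1),s['orientation'].round(1),s['force'].round(1))
look('scene',['offcut_square','pan'])
E
```

```text
10.1 [564.  133.4 -17. ] [-90.  -0.  82.] [-0.2 -1.3  0.8]
scene offcut_square 0.67 [400. 196.] n 258 mean [572.2 162.5  22.9] rect [568.6 160.8] [33.9 35. ] 82.0 all [552. 142.  -1.] [588. 179.  26.]
```

Call:
{"op": "send_rows", "data": {"series": [{"tx": 8,"ty": 0,"tz": 0,"rx": 0,"ry": 0,"rz": 0,"fingers": 1},{"tx": 8,"ty": 0,"tz": 0,"rx": 0,"ry": 0,"rz": 0,"fingers": 1},{"tx": 8,"ty": 0,"tz": 0,"rx": 0,"ry": 0,"rz": 0,"fingers": 1},{"tx": 8,"ty": 0,"tz": 0,"rx": 0,"ry": 0,"rz": 0,"fingers": 1},{"tx": 8,"ty": 0,"tz": 0,"rx": 0,"ry": 0,"rz": 0,"fingers": 1},{"tx": 8,"ty": 0,"tz": 0,"rx": 0,"ry": 0,"rz": 0,"fingers": 1},{"tx": 8,"ty": 0,"tz": 0,"rx": 0,"ry": 0,"rz": 0,"fingers": 1},{"tx": 8,"ty": 0,"tz": 0,"rx": 0,"ry": 0,"rz": 0,"fingers": 1}]}}

```text
t: 11.25
position: [572.8, 196.5, -16.9]
orientation: [-90.0, 0.0, 82.0]
force: [-0.3, -0.5, 0.2]
gripper_width: -0.006
```

Call:
{"op": "send_rows", "data": {"series": [{"tx": 10,"ty": 0,"tz": 0,"rx": 0,"ry": 0,"rz": 0,"fingers": 1},{"tx": 10,"ty": 0,"tz": 0,"rx": 0,"ry": 0,"rz": 0,"fingers": 1},{"tx": 10,"ty": 0,"tz": 0,"rx": 0,"ry": 0,"rz": 0,"fingers": 1},{"tx": 10,"ty": 0,"tz": 0,"rx": 0,"ry": 0,"rz": 0,"fingers": 1},{"tx": 10,"ty": 0,"tz": 0,"rx": 0,"ry": 0,"rz": 0,"fingers": 1},{"tx": 8,"ty": 0,"tz": 0,"rx": 0,"ry": 0,"rz": 0,"fingers": 1},{"tx": 4,"ty": 0,"tz": 0,"rx": 0,"ry": 0,"rz": 0,"fingers": 1}]}}

```text
t: 12.12
position: [581.4, 257.9, -17.0]
orientation: [-90.0, -0.0, 82.0]
force: [-0.9, -0.4, 0.4]
gripper_width: -0.001
```

```bash
python3 - <<'E'
from tip import *
s=status.sense();print(s['t'],s['position'].round(1),s['orientation'].round(1),s['force'].round(1))
look('scene',['offcut_square','pan'])
E
```

```text
12.125 [581.4 257.9 -17. ] [-90.  -0.  82.] [-0.9 -0.4  0.4]
scene offcut_square 0.82 [465. 197.] n 212 mean [595.  284.   24.7] rect [593.5 283.3] [32.5 19. ] 84.4 all [585. 265.   2.] [605. 300.  27.]
```

The square is on the pan floor (top z 24.7) at about pan x +19, y −27. Next I'll back off, lift and travel to behind the hex.

```bash
python3 - <<'E'
from plan import *
rows((581.4,257.9,-17,82),[(578,234,-17,82,2),(578,234,83,82,3),(460,-280,70,83,11)])
E
```

```text
[{"tx": -12.1, "ty": -0.0, "tz": 0.0, "ry": -0.0}, {"tx": -12.0, "ty": -0.0, "tz": 0.0, "ry": -0.0}, {"tx": -0.0, "ty": -33.3, "tz": 0.0, "ry": -0.0}, {"tx": -0.0, "ty": -33.4, "tz": 0.0, "ry": -0.0}, {"tx": -0.0, "ty": -33.3, "tz": 0.0, "ry": -0.0}, {"tx": -47.8, "ty": 1.2, "tz": 4.1, "ry": -0.09}, {"tx": -47.7, "ty": 1.2, "tz": 4.2, "ry": -0.09}, {"tx": -47.8, "ty": 1.1, "tz": 4.3, "ry": -0.09}]
[{"tx": -47.7, "ty": 1.2, "tz": 4.3, "ry": -0.09}, {"tx": -47.8, "ty": 1.2, "tz": 4.5, "ry": -0.09}, {"tx": -47.7, "ty": 1.2, "tz": 4.5, "ry": -0.1}, {"tx": -47.7, "ty": 1.2, "tz": 4.5, "ry": -0.09}, {"tx": -47.8, "ty": 1.2, "tz": 4.7, "ry": -0.09}, {"tx": -47.7, "ty": 1.1, "tz": 4.7, "ry": -0.09}, {"tx": -47.7, "ty": 1.2, "tz": 4.8, "ry": -0.09}, {"tx": -47.7, "ty": 1.2, "tz": 4.9, "ry": -0.09}]
end [ 460. -280.   70.   83.]
```

Call:
{"op": "send_rows", "data": {"series": [{"tx": -12,"ty": 0,"tz": 0,"rx": 0,"ry": 0,"rz": 0,"fingers": 1},{"tx": -12,"ty": 0,"tz": 0,"rx": 0,"ry": 0,"rz": 0,"fingers": 1},{"tx": 0,"ty": -33,"tz": 0,"rx": 0,"ry": 0,"rz": 0,"fingers": 1},{"tx": 0,"ty": -34,"tz": 0,"rx": 0,"ry": 0,"rz": 0,"fingers": 1},{"tx": 0,"ty": -33,"tz": 0,"rx": 0,"ry": 0,"rz": 0,"fingers": 1},{"tx": -47.8,"ty": 1,"tz": 4.1,"rx": 0,"ry": 0,"rz": 0,"fingers": 1},{"tx": -47.7,"ty": 1,"tz": 4.3,"rx": 0,"ry": 0,"rz": 0,"fingers": 1},{"tx": -47.8,"ty": 1,"tz": 4.4,"rx": 0,"ry": 0,"rz": 0,"fingers": 1}]}}

```text
t: 13.28
position: [544.4, 91.1, 80.2]
orientation: [-90.0, -0.0, 82.0]
force: [-0.2, -1.1, -0.2]
gripper_width: -0.0
```

Call:
{"op": "send_rows", "data": {"series": [{"tx": -47.7,"ty": 1,"tz": 4.5,"rx": 0,"ry": 0,"rz": 0,"fingers": 1},{"tx": -47.8,"ty": 1,"tz": 4.7,"rx": 0,"ry": 0,"rz": 0,"fingers": 1},{"tx": -47.7,"ty": 1,"tz": 4.8,"rx": 0,"ry": 0,"rz": 0,"fingers": 1},{"tx": -47.7,"ty": 1,"tz": 4.9,"rx": 0,"ry": 0,"rz": 0,"fingers": 1},{"tx": -47.7,"ty": 1,"tz": 5,"rx": 0,"ry": 0,"rz": 0,"fingers": 1},{"tx": -47.6,"ty": 1,"tz": 5,"rx": 0,"ry": 0,"rz": 0,"fingers": 1},{"tx": -47.6,"ty": 2,"tz": 5,"rx": 0,"ry": -0.5,"rz": 0,"fingers": 1},{"tx": -47.6,"ty": 2,"tz": 5,"rx": 0,"ry": -0.5,"rz": 0,"fingers": 1}]}}

```text
t: 14.28
position: [452.7, -280.9, 70.2]
orientation: [-90.0, 0.0, 83.0]
force: [0.3, 0.4, -0.8]
gripper_width: 0.004
```

```bash
python3 - <<'E'
from h import *
import cv2
s=status.sense();print(s['t'],s['position'].round(1),s['orientation'].round(1))
look('scene',['offcut_square'])
c=cams.calibration('wrist');im,d=cams.read_camera('wrist');T=np.array(c['world_from_camera'])
for m in nets.masks_of('wrist','offcut_hex')[:1]:
    v,u=np.nonzero(m['pixels']&(d>0)); z=d[v,u]; x=(u-c['cx'])/c['fx'];y=(v-c['cy'])/c['fy'];r=np.hypot(x,y)+1e-9
    t=np.tan(r)/r; P=(T@np.stack([x*t*z,-y*t*z,-z,np.ones(len(z))]))[:3].T
    top=P[P[:,2]>18][:,:2]; print(m['score'],m['uv'],len(top),np.median(P[:,2]),cv2.minEnclosingCircle(top.astype(np.float32)))
    for a in range(60,121,5):
        e=top@[np.cos(np.radians(a)),np.sin(np.radians(a))]; lo,hi=np.percentile(e,[.5,99.5]); print(a,round(hi-lo,1),end='; ')
    u0,v0=map(int,m['uv']); cv2.imwrite('pics/w2.png',im[:,:,::-1])
E
```

```text
14.275 [ 452.7 -280.9   70.2] [-90.   0.  83.]
scene offcut_square 0.59 [462. 196.] n 364 mean [587.3 285.   25. ] rect [586.5 285.2] [34.3 36.2] 81.6 all [556. 266.   0.] [606. 315.  28.]
```

```bash
python3 - <<'E'
from h import *
im,d=cams.read_camera('wrist'); cv2.imwrite('pics/w2.png',im[:,:,::-1])
print([(m['score'],m['uv']) for m in nets.masks_of('wrist','offcut_hex')])
E
```

```text
[(0.22, [146.5, 133.6])]
```

View pics/w2.png

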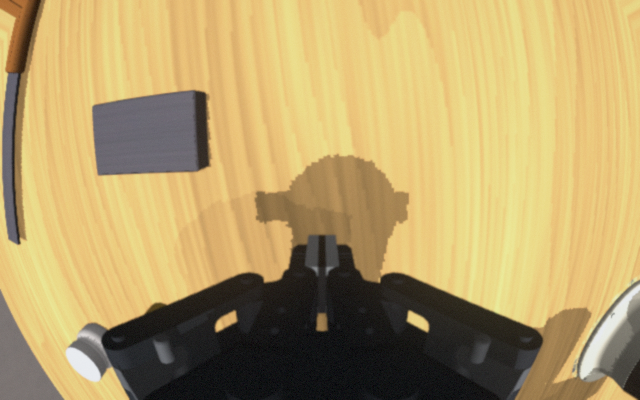

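The hex is hidden behind the gripper here; only the block (150,132) and tub (88,350) show. I'll get the hex's orientation from the earlier w0 picture, rectified to its top plane.

```bash
python3 - <<'E'
from h import *
s=status.sense(); c=cams.calibration('wrist')
def pose(p,yaw):
    a=np.radians(yaw); T=np.eye(4); T[:3,0]=[np.cos(a),np.sin(a),0];T[:3,1]=[0,0,-1];T[:3,2]=[-np.sin(a),np.cos(a),0];T[:3,3]=p; return T
rel=np.linalg.inv(pose(s['position'],s['orientation'][2]))@np.array(c['world_from_camera'])
C=np.linalg.inv(pose([492.8,-54.1,150],45)@rel)
N=400; cx,cy=468.4,-209.6; g=(np.arange(N)-N/2)*0.15
Y,X=np.meshgrid(-g,-g)  # col -> -y(right), row up -> +x
q=np.einsum('ij,jkl->ikl',C,np.stack([cx+X,cy+Y,0*X+22,0*X+1]))
x,y,z=q[0],-q[1],-q[2]; th=np.arctan2(np.hypot(x,y),z); r=np.hypot(x,y)
u=c['cx']+c['fx']*th*x/r; v=c['cy']+c['fy']*th*y/r
im=cv2.imread('pics/w0.png'); o=cv2.remap(im,u.astype(np.float32),v.astype(np.float32),cv2.INTER_CUBIC)
# candidate hexes drawn: best fit over yaw on gradient magnitude
gr=cv2.GaussianBlur(cv2.cvtColor(o,cv2.COLOR_BGR2GRAY),(0,0),3).astype(float); gx=cv2.Sobel(gr,6,1,0);gy=cv2.Sobel(gr,6,0,1)
best=[]
for yaw in range(0,60,3):
  for dx in range(-5,6):
    for dy in range(-5,6):
      sc=0
      for k in range(6):
        a=np.radians(yaw+60*k); n=np.array([np.cos(a),np.sin(a)]); t=np.array([-n[1],n[0]])
        p=np.array([dx,dy])+15*n+np.linspace(-8,8,17)[:,None]*t
        col=(N/2-p[:,1]/.15).astype(int); row=(N/2-p[:,0]/.15).astype(int)
        sc+=abs(gx[row,col]*(-n[1])+gy[row,col]*(-n[0])).sum()
      best.append((sc,yaw,dx,dy))
best.sort(reverse=True); print(best[:6])
_,yaw,dx,dy=best[0]
P=[[N/2-(dy+17.3*np.sin(np.radians(yaw+30+60*k)))/.15,N/2-(dx+17.3*np.cos(np.radians(yaw+30+60*k)))/.15] for k in range(6)]
o2=o.copy(); cv2.polylines(o2,[np.int32(P)],True,(0,255,0),1)
cv2.imwrite('pics/hex.png',np.hstack([o,o2]))
E
```

```text
[(np.float64(3890.063991374177), 15, 0, 0), (np.float64(3776.441443950882), 18, 0, 0), (np.float64(3759.4059555623007), 12, 0, 0), (np.float64(3490.3335580158796), 21, 0, 0), (np.float64(3461.671182711273), 9, 0, 0), (np.float64(3298.386144355086), 15, 0, -1)]
```

View pics/hex.png

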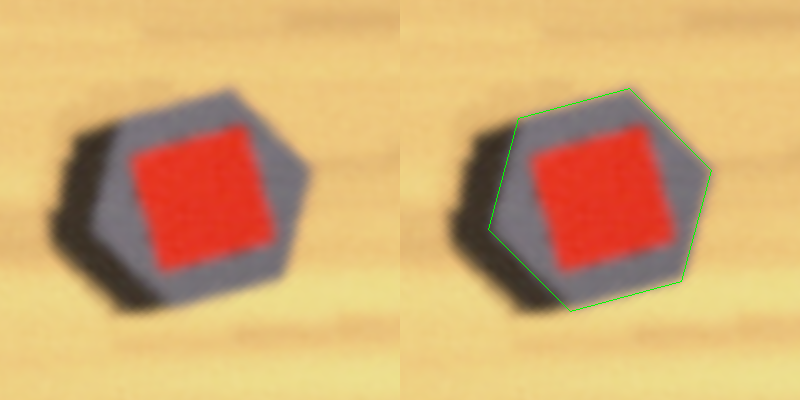

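The rectified picture shows the hex with the fitted outline matching: centre (468.4, -209.6), flats facing 15°+60k. I'll push at heading 75° and curve to about 83°.

```bash
python3 - <<'E'
from plan import *
D=26
def tcp(s,th): a=np.radians(th); return (s[0]-D*np.cos(a),s[1]-D*np.sin(a),-17,th)
h=np.array([468.4,-209.6]); a=np.radians(75); n=np.array([np.cos(a),np.sin(a)])
b=tcp(h-14*n,75)
w=[(b[0],b[1],5,75,3),(*b,2),(*tcp(h,75),3)]
for th in (77.1,79.2,81.3,83.4):
    t=np.radians(th); s=h+200*np.array([np.sin(t)-np.sin(a),np.cos(a)-np.cos(t)]); w.append((*tcp(s,th),1))
print(s,w[-1]); e=s+np.array([np.cos(t),np.sin(t)])*474; print(e,tcp(e,83.4))
rows((452.7,-280.9,70.2,83),w)
E
```

```text
[ 473.88938786 -180.82362108] (np.float64(470.9010219494511), np.float64(-206.65131298367947), -17, 83.4, 1)
[528.3695972  290.03506982] (np.float64(525.3812312830698), np.float64(264.20737791090846), -17, 83.4)
[{"tx": 11.0, "ty": 21.7, "tz": -0.4, "ry": 2.67}, {"tx": 11.1, "ty": 21.8, "tz": 0.0, "ry": 2.66}, {"tx": 11.0, "ty": 21.7, "tz": 0.6, "ry": 2.67}, {"tx": -0.0, "ty": 11.0, "tz": 0.0, "ry": -0.0}, {"tx": -0.0, "ty": 11.0, "tz": 0.0, "ry": -0.0}, {"tx": 4.7, "ty": -0.0, "tz": 0.0, "ry": -0.0}, {"tx": 4.6, "ty": -0.0, "tz": 0.0, "ry": -0.0}, {"tx": 4.7, "ty": -0.0, "tz": 0.0, "ry": -0.0}]
[{"tx": 7.3, "ty": -0.0, "tz": -0.8, "ry": -2.1}, {"tx": 7.4, "ty": -0.0, "tz": -0.8, "ry": -2.1}, {"tx": 7.3, "ty": -0.0, "tz": -0.8, "ry": -2.1}, {"tx": 7.4, "ty": -0.0, "tz": -0.9, "ry": -2.1}]
end [ 470.9 -206.6  -17.    83.4]
```

Call:
{"op": "send_rows", "data": {"series": [{"tx": 11,"ty": 21.7,"tz": -0.3,"rx": 0,"ry": 2.7,"rz": 0,"fingers": 1},{"tx": 11,"ty": 21.8,"tz": 0,"rx": 0,"ry": 2.7,"rz": 0,"fingers": 1},{"tx": 11,"ty": 21.7,"tz": 0.6,"rx": 0,"ry": 2.6,"rz": 0,"fingers": 1},{"tx": 0,"ty": 11,"tz": 0,"rx": 0,"ry": 0,"rz": 0,"fingers": 1},{"tx": 0,"ty": 11,"tz": 0,"rx": 0,"ry": 0,"rz": 0,"fingers": 1},{"tx": 4.7,"ty": 0,"tz": 0,"rx": 0,"ry": 0,"rz": 0,"fingers": 1},{"tx": 4.6,"ty": 0,"tz": 0,"rx": 0,"ry": 0,"rz": 0,"fingers": 1},{"tx": 4.7,"ty": 0,"tz": 0,"rx": 0,"ry": 0,"rz": 0,"fingers": 1}]}}

```text
t: 15.58
position: [463.4, -232.8, -16.7]
orientation: [-90.1, 0.0, 75.0]
force: [-0.5, -1.0, -0.6]
gripper_width: -0.0
```

Call:
{"op": "send_rows", "data": {"series": [{"tx": 7.3,"ty": 0,"tz": -0.8,"rx": 0,"ry": -2.1,"rz": 0,"fingers": 1},{"tx": 7.3,"ty": 0,"tz": -0.8,"rx": 0,"ry": -2.1,"rz": 0,"fingers": 1},{"tx": 7.3,"ty": 0,"tz": -0.8,"rx": 0,"ry": -2.1,"rz": 0,"fingers": 1},{"tx": 7.3,"ty": 0,"tz": -0.9,"rx": 0,"ry": -2.1,"rz": 0,"fingers": 1},{"tx": 8,"ty": 0,"tz": 0,"rx": 0,"ry": 0,"rz": 0,"fingers": 1},{"tx": 8,"ty": 0,"tz": 0,"rx": 0,"ry": 0,"rz": 0,"fingers": 1},{"tx": 8,"ty": 0,"tz": 0,"rx": 0,"ry": 0,"rz": 0,"fingers": 1},{"tx": 8,"ty": 0,"tz": 0,"rx": 0,"ry": 0,"rz": 0,"fingers": 1}]}}

```text
t: 16.58
position: [476.0, -172.6, -17.2]
orientation: [-90.0, 0.0, 83.4]
force: [-1.1, -2.0, 1.3]
gripper_width: 0.003
```

```bash
python3 - <<'E'
from tip import *
s=status.sense();print(s['t'],s['position'].round(1),s['orientation'].round(1),s['force'].round(1))
look('scene',['offcut_hex','bush'])
E
```

```text
16.575 [ 476.  -172.6  -17.2] [-90.    0.   83.4] [-1.1 -2.   1.3]
scene offcut_hex 0.65 [449. 185.] n 5927 mean [573.7 303.5  39.3] rect [558.4 285.4] [145.7 194. ] 78.7 all [402. 176.  -1.] [666. 405.  47.]
scene offcut_hex 0.45 [257. 171.] n 200 mean [ 479.5 -144.6   23. ] rect [ 478.  -145.5] [33.2 29.4] 24.3 all [ 435. -160.   -0.] [ 496. -129.   27.]
scene bush 0.8 [235. 216.] n 344 mean [ 631.  -180.2   40.6] rect [ 630.  -180.1] [29.3 30. ] 75.6 all [ 615. -195.    2.] [ 646. -165.   43.]
```

Call:
{"op": "send_rows", "data": {"series": [{"tx": 10,"ty": 0,"tz": 0,"rx": 0,"ry": 0,"rz": 0,"fingers": 1},{"tx": 12,"ty": 0,"tz": 0,"rx": 0,"ry": 0,"rz": 0,"fingers": 1},{"tx": 12,"ty": 0,"tz": 0,"rx": 0,"ry": 0,"rz": 0,"fingers": 1},{"tx": 12,"ty": 0,"tz": 0,"rx": 0,"ry": 0,"rz": 0,"fingers": 1},{"tx": 12,"ty": 0,"tz": 0,"rx": 0,"ry": 0,"rz": 0,"fingers": 1},{"tx": 12,"ty": 0,"tz": 0,"rx": 0,"ry": 0,"rz": 0,"fingers": 1},{"tx": 12,"ty": 0,"tz": 0,"rx": 0,"ry": 0,"rz": 0,"fingers": 1},{"tx": 12,"ty": 0,"tz": 0,"rx": 0,"ry": 0,"rz": 0,"fingers": 1}]}}

```text
t: 17.73
position: [486.9, -79.0, -17.2]
orientation: [-90.0, 0.0, 83.4]
force: [-0.6, -0.6, 0.1]
gripper_width: -0.002
```

Call:
{"op": "send_rows", "data": {"series": [{"tx": 12,"ty": 0,"tz": 0,"rx": 0,"ry": 0,"rz": 0,"fingers": 1},{"tx": 12,"ty": 0,"tz": 0,"rx": 0,"ry": 0,"rz": 0,"fingers": 1},{"tx": 12,"ty": 0,"tz": 0,"rx": 0,"ry": 0,"rz": 0,"fingers": 1},{"tx": 12,"ty": 0,"tz": 0,"rx": 0,"ry": 0,"rz": 0,"fingers": 1},{"tx": 12,"ty": 0,"tz": 0,"rx": 0,"ry": 0,"rz": 0,"fingers": 1},{"tx": 12,"ty": 0,"tz": 0,"rx": 0,"ry": 0,"rz": 0,"fingers": 1},{"tx": 12,"ty": 0,"tz": 0,"rx": 0,"ry": 0,"rz": 0,"fingers": 1},{"tx": 8,"ty": 0,"tz": 0,"rx": 0,"ry": 0,"rz": 0,"fingers": 1}]}}

```text
t: 18.73
position: [497.5, 12.4, -17.1]
orientation: [-90.0, -0.0, 83.4]
force: [-0.4, -0.3, -0.8]
gripper_width: -0.001
```

```bash
python3 - <<'E'
from tip import *
s=status.sense();print(s['t'],s['position'].round(1),s['orientation'].round(1),s['force'].round(1))
look('scene',['offcut_hex','offcut_square'])
E
```

```text
18.725 [497.5  12.4 -17.1] [-90.   -0.   83.4] [-0.4 -0.3 -0.8]
scene offcut_hex 0.55 [337. 172.] n 190 mean [501.9  40.3  23.2] rect [501.4  40.4] [29.1 29. ] 82.6 all [486.  25.   2.] [518.  56.  26.]
scene offcut_square 0.74 [461. 196.] n 332 mean [587.3 284.8  24.8] rect [586.4 285.2] [33.6 35.4] 82.0 all [568. 267.   2.] [605. 303.  28.]
```

Call:
{"op": "send_rows", "data": {"series": [{"tx": 10,"ty": 0,"tz": 0,"rx": 0,"ry": 0,"rz": 0,"fingers": 1},{"tx": 12,"ty": 0,"tz": 0,"rx": 0,"ry": 0,"rz": 0,"fingers": 1},{"tx": 12,"ty": 0,"tz": 0,"rx": 0,"ry": 0,"rz": 0,"fingers": 1},{"tx": 12,"ty": 0,"tz": 0,"rx": 0,"ry": 0,"rz": 0,"fingers": 1},{"tx": 12,"ty": 0,"tz": 0,"rx": 0,"ry": 0,"rz": 0,"fingers": 1},{"tx": 12,"ty": 0,"tz": 0,"rx": 0,"ry": 0,"rz": 0,"fingers": 1},{"tx": 12,"ty": 0,"tz": 0,"rx": 0,"ry": 0,"rz": 0,"fingers": 1},{"tx": 12,"ty": 0,"tz": 0,"rx": 0,"ry": 0,"rz": 0,"fingers": 1}]}}

```text
t: 19.88
position: [508.2, 105.8, -17.2]
orientation: [-90.0, 0.0, 83.4]
force: [-0.7, -0.9, -0.1]
gripper_width: -0.001
```

Call:
{"op": "send_rows", "data": {"series": [{"tx": 10,"ty": 0,"tz": 0,"rx": 0,"ry": 0,"rz": 0,"fingers": 1},{"tx": 10,"ty": 0,"tz": 0,"rx": 0,"ry": 0,"rz": 0,"fingers": 1},{"tx": 8,"ty": 0,"tz": 0,"rx": 0,"ry": 0,"rz": 0,"fingers": 1},{"tx": 8,"ty": 0,"tz": 0,"rx": 0,"ry": 0,"rz": 0,"fingers": 1},{"tx": 8,"ty": 0,"tz": 0,"rx": 0,"ry": 0,"rz": 0,"fingers": 1},{"tx": 8,"ty": 0,"tz": 0,"rx": 0,"ry": 0,"rz": 0,"fingers": 1},{"tx": 8,"ty": 0,"tz": 0,"rx": 0,"ry": 0,"rz": 0,"fingers": 1},{"tx": 8,"ty": 0,"tz": 0,"rx": 0,"ry": 0,"rz": 0,"fingers": 1}]}}

```text
t: 20.88
position: [516.0, 173.0, -17.2]
orientation: [-90.0, 0.0, 83.4]
force: [-0.1, -0.9, 0.5]
gripper_width: 0.001
```

```bash
python3 - <<'E'
from tip import *
s=status.sense();print(s['t'],s['position'].round(1),s['orientation'].round(1),s['force'].round(1))
look('scene',['offcut_hex','offcut_square'])
E
```

```text
20.875 [516.  173.  -17.2] [-90.    0.   83.4] [-0.1 -0.9  0.5]
scene offcut_hex 0.74 [411. 176.] n 181 mean [522.5 201.4  24.1] rect [523.2 201.7] [24.4 35. ] 30.8 all [506. 184.   1.] [536. 220.  27.]
scene offcut_square 0.57 [463. 195.] n 338 mean [586.7 285.2  25. ] rect [585.9 285.2] [33.8 34.8] 83.2 all [555. 266.   1.] [606. 317.  28.]
```

Call:
{"op": "send_rows", "data": {"series": [{"tx": 8,"ty": 0,"tz": 0,"rx": 0,"ry": 0,"rz": 0,"fingers": 1},{"tx": 8,"ty": 0,"tz": 0,"rx": 0,"ry": 0,"rz": 0,"fingers": 1},{"tx": 9,"ty": 0,"tz": 0,"rx": 0,"ry": 0,"rz": 0,"fingers": 1},{"tx": 9,"ty": 0,"tz": 0,"rx": 0,"ry": 0,"rz": 0,"fingers": 1},{"tx": 9,"ty": 0,"tz": 0,"rx": 0,"ry": 0,"rz": 0,"fingers": 1},{"tx": 9,"ty": 0,"tz": 0,"rx": 0,"ry": 0,"rz": 0,"fingers": 1},{"tx": 9,"ty": 0,"tz": 0,"rx": 0,"ry": 0,"rz": 0,"fingers": 1},{"tx": 9,"ty": 0,"tz": 0,"rx": 0,"ry": 0,"rz": 0,"fingers": 1}]}}

```text
t: 22.02
position: [524.1, 242.7, -17.2]
orientation: [-90.0, 0.0, 83.4]
force: [0.4, -2.6, 1.8]
gripper_width: -0.002
```

Call:
{"op": "send_rows", "data": {"series": [{"tx": 8,"ty": 0,"tz": 0,"rx": 0,"ry": 0,"rz": 0,"fingers": 1},{"tx": 7,"ty": 0,"tz": 0,"rx": 0,"ry": 0,"rz": 0,"fingers": 1},{"tx": 4,"ty": 0,"tz": 0,"rx": 0,"ry": 0,"rz": 0,"fingers": 1},{"tx": 0,"ty": 0,"tz": 0,"rx": 0,"ry": 0,"rz": 0,"fingers": 1},{"tx": -12,"ty": 0,"tz": 0,"rx": 0,"ry": 0,"rz": 0,"fingers": 1},{"tx": -12,"ty": 0,"tz": 0,"rx": 0,"ry": 0,"rz": 0,"fingers": 1},{"tx": 0,"ty": -30,"tz": 0,"rx": 0,"ry": 0,"rz": 0,"fingers": 1},{"tx": 0,"ty": -35,"tz": 0,"rx": 0,"ry": 0,"rz": 0,"fingers": 1}]}}

```text
t: 23.02
position: [522.8, 235.4, 47.8]
orientation: [-89.9, 0.1, 83.3]
force: [-0.0, -0.0, 0.0]
gripper_width: -0.0
```

Call:
{"op": "send_rows", "data": {"series": [{"tx": 0,"ty": -35,"tz": 0,"rx": 0,"ry": 0,"rz": 0,"fingers": 1},{"tx": -40,"ty": -20,"tz": 0,"rx": 0,"ry": 0,"rz": 0,"fingers": 1},{"tx": -50,"ty": -10,"tz": 0,"rx": 0,"ry": 0,"rz": 0,"fingers": 1},{"tx": -50,"ty": 0,"tz": 0,"rx": 0,"ry": 0,"rz": 0,"fingers": 1},{"tx": -50,"ty": 0,"tz": 0,"rx": 0,"ry": 0,"rz": 0,"fingers": 1},{"tx": 0,"ty": 0,"tz": 0,"rx": 0,"ry": 0,"rz": 0,"fingers": 1}]}}

```text
t: 23.78
position: [500.0, 44.8, 112.8]
orientation: [-89.9, 0.0, 83.1]
force: [0.8, 0.7, -0.9]
gripper_width: -0.002
```

```bash
python3 - <<'E'
from tip import *
s=status.sense();print(s['t'],s['position'].round(1),s['orientation'].round(1),s['force'].round(1))
im,_=look('scene',['offcut_hex','offcut_square','bush','tub','block','pan'])
look('top',['offcut_hex','offcut_square','bush','tub','block','pan'])
cv2.imwrite('pics/f.png',cv2.resize(im[130:330,110:510],(800,400))[:,:,::-1])
E
```

```text
23.775 [500.   44.8 112.8] [-89.9   0.   83.1] [ 0.8  0.7 -0.9]
scene offcut_hex 0.67 [452. 174.] n 241 mean [529.7 289.3  25. ] rect [528.7 289.7] [29.6 32.8] 88.2 all [490. 274.   2.] [546. 320.  28.]
scene offcut_square 0.53 [461. 197.] n 345 mean [586.8 285.   24.9] rect [585.6 285.4] [34.2 35. ] 81.8 all [551. 267.   1.] [606. 304.  28.]
scene offcut_square 0.53 [152. 215.] n 1542 mean [ 586.9 -355.6   26.1] rect [ 584.5 -355.7] [ 60.7 100.8] 83.6 all [ 510. -407.   -1.] [ 638. -321.   30.]
scene bush 0.71 [236. 217.] n 351 mean [ 631.1 -180.4   40.6] rect [ 630.4 -180.7] [29.  30.4] 27.4 all [ 613. -196.    1.] [ 646. -165.   44.]
scene tub 0.94 [258. 267.] n 1120 mean [ 748.  -135.2   50.9] rect [ 747.6 -135.3] [51.7 50. ] 1.2 all [ 704. -169.   -0.] [ 777. -106.   54.]
scene block 0.73 [150. 211.] n 1527 mean [ 586.9 -355.7   26.1] rect [ 584.5 -355.7] [ 60.7 100.8] 83.6 all [ 505. -401.   -2.] [ 638. -321.   30.]
scene block 0.49 [452. 176.] n 250 mean [529.6 289.2  25. ] rect [528.7 289.7] [29.6 32.8] 88.2 all [486. 273.   2.] [546. 320.  28.]
scene pan 0.65 [451. 189.] n 5654 mean [575.  304.   39.5] rect [558.8 285.4] [146.  193.4] 78.8 all [405. 177.  -2.] [666. 380.  47.]
top offcut_hex 0.59 [179. 245.] n 150 mean [527.1 287.   24.7] rect [527.1 287.4] [29.7 28.5] 89.2 all [513. 271.  10.] [541. 303.  30.]
top offcut_square 0.79 [178. 223.] n 240 mean [583.7 281.8  24.4] rect [584.1 281.9] [34.2 33.3] 82.8 all [566. 263.   1.] [603. 301.  29.]
top tub 0.93 [349. 151.] n 531 mean [ 744.4 -138.    51.4] rect [ 744.8 -137.9] [50.8 50.4] 13.0 all [ 715. -170.   -3.] [ 773. -107.   57.]
top block 0.61 [442. 216.] n 1147 mean [ 581.8 -358.5   27. ] rect [ 582.4 -358.2] [60.6 99.8] 83.8 all [ 530. -400.   -5.] [ 640. -323.   34.]
top pan 0.94 [175. 227.] n 4282 mean [590.  320.6  41. ] rect [552.9 249.4] [215.8 189.1] 79.6 all [476. 150.  -6.] [669. 385. 445.]
```

View pics/f.png

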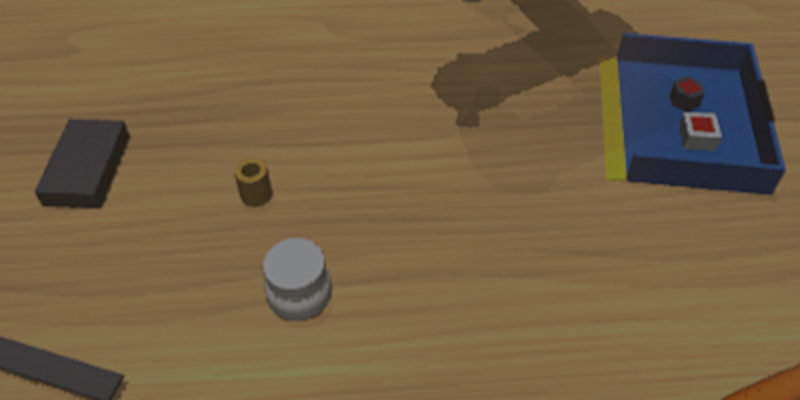

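Both offcuts lie flat in the pan, at (687,92) and (702,130) in this crop, well past the yellow lip. The bush, tub and block are unmoved, and the arm is clear.

```bash
python3 -c "
from bench import robot
print(robot.finish_job())"
```

```text
the job is handed in; nothing more can be done
None
```

The job is done and handed in at about 24 s: I pushed both offcuts over the lip into the pan with the closed fingers, the square first and then the hex. There was no pinching or lifting.

**Offcuts:** the last camera check puts both flat on the pan floor, with their tops at about 25 mm. In pan coordinates the square is at about x +18, y −27 and the hex at about x +12, y +30. The rear edges of both are more than 50 mm past the lip's end at x = −60.

**Other things:** the bush, tub and block read the same as at the start, within about 2 mm. The last top-camera check did not report the bush, so its position comes from the scene camera only. The arm was clear of everything at the end. Wrist forces read only a few newtons wherever I checked.

**What disagreed:** the real fingertips end about 27–29 mm short of the reported TCP. Because of this, the first pass went over the square without touching it. I measured the offset in the images, repeated the approach at TCP z of −17 mm, and the pushes then went as planned.

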